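# Put the inspection parts away in their shadow foams

## Task

Put the inspection parts away in the black-and-yellow shadow foams: the bearing ring in the large round cut-out, the brass bush in the small round one, the V-block in the square one and the stylus holder in the long slot, each standing or lying as it does now, flat on the yellow floor of its cut-out. The plain steel disc with the small centre hole has no foam: leave it where it lies.

Things in the scene. Friction and masses are not known exactly. Their poses are not given: they have to be found in the camera images.
- bearing_ring: plain steel ring, 60 mm outside diameter, 14 mm high, wide bore, lying flat. Origin: centre of its underside; z up along its axis. Grip across the diameter, above the lowest 5 mm so that the fingers clear the foam.
- brass_bush: brass-coloured bush, 30 mm high, standing on its round flange (38 mm diameter, 8 mm high); above the flange a barrel of 24 mm diameter with a bore. Origin: centre of its underside; z up along its axis. Grip the barrel.
- v_block: grey ground steel V-block, 45 x 45 mm and 40 mm high, V groove on top running along its x, standing on its flat base. Origin: centre of its underside; z up. Grip across its 45 mm width along its y (the two solid flanks beside the groove).
- stylus_holder: spare stylus arm, 100 mm long along its y, lying flat: a thin silvery rod (5 mm thick, y from -50 to +20 mm) ending in a black block (y from +20 to +50 mm, 12 mm wide along its x, 10 mm high). Origin: on the underside in the middle of the 100 mm length; z up. Grip the block across its 12 mm width, at y = +35 mm, above its lowest 5 mm. It may lie in the slot either way round.
- sample_disc: plain steel disc, 45 mm diameter, 11 mm high, with a small centre hole; it has no foam and is to be left alone. Origin: centre of its underside.
- foam_large_round: square black foam pad, 96 x 96 mm, with a round cut-out of 70 mm diameter. Foam fixed to the bench, 10 mm thick: a yellow floor whose top is 6 mm above the bench and a 4 mm black sheet on it with one central cut-out, through which the yellow shows. Origin: centre of the underside, at bench height, straight below the middle of the cut-out; z up; x and y along its edges.
- foam_small_round: square black foam pad, 80 x 80 mm, with a round cut-out of 48 mm diameter. Foam fixed to the bench, 10 mm thick: a yellow floor whose top is 6 mm above the bench and a 4 mm black sheet on it with one central cut-out, through which the yellow shows. Origin: centre of the underside, at bench height, straight below the middle of the cut-out; z up; x and y along its edges.
- foam_square: square black foam pad, 86 x 86 mm, with a square cut-out of 56 x 56 mm. Foam fixed to the bench, 10 mm thick: a yellow floor whose top is 6 mm above the bench and a 4 mm black sheet on it with one central cut-out, through which the yellow shows. Origin: centre of the underside, at bench height, straight below the middle of the cut-out; z up; x and y along the edges of pad and cut-out.
- foam_slot: oblong black foam pad, 140 x 56 mm, with a long slot of 112 mm (along its x) by 24 mm (along its y). Foam fixed to the bench, 10 mm thick: a yellow floor whose top is 6 mm above the bench and a 4 mm black sheet on it with one central cut-out, through which the yellow shows. Origin: centre of the underside, at bench height, straight below the middle of the cut-out; z up; x along the slot.

How it is judged:
At the end, for the whole second after the job is handed in: Ring in the large round, bush in the small round, V-block in the square, stylus holder in the slot: each at rest, tilted under 0.1 rad, underside at most 2 mm above the yellow floor, centre within 10 mm of the cut-out's centre, and released; the steel disc moved under 20 mm (horizontal distance between bearing_ring and foam_large_round below 0.01 m and z of bearing_ring in the frame of foam_large_round below 0.008 m and angle between each of bearing_ring, brass_bush, v_block, stylus_holder's own z axis and vertical below 0.1 rad and linear speed of each of bearing_ring, brass_bush, v_block, stylus_holder below 0.02 m/s and horizontal distance between brass_bush and foam_small_round below 0.01 m and z of brass_bush in the frame of foam_small_round below 0.008 m and horizontal distance between v_block and foam_square below 0.01 m and z of v_block in the frame of foam_square below 0.008 m and horizontal distance between stylus_holder and foam_slot below 0.01 m and z of stylus_holder in the frame of foam_slot below 0.008 m and distance of sample_disc from where it was at the start of the episode below 0.02 m); the robot touches nothing.
It fails at once if the plain steel disc is moved from its place (distance of sample_disc from where it was at the start of the episode above 0.02 m).
It also fails if it takes over 93 s, if anything falls off the work surface, if the arm or the gripper's body presses on something with over 40 N, if the wrist force passes 120 N, or if a joint passes its speed limit or range.

## Robot

A 7-joint arm with a two-finger parallel gripper is mounted at the origin on the work surface; the furniture and walls round the work are solid. World frame = base frame: x ahead of the robot, y to its left, z up, the work surface at z = 0. Lengths are in m, angles in rad, forces in N, time in s.
With the tool pointing down it reaches from about 0.4 to 0.85 m from the base axis. Payload 10.4 kg.
Tool frame: the origin (TCP) lies between the finger pads; the fingertips stand 8 mm ahead of it and the grasp point (between the pads) lies 11 mm behind it (env.tip_reach is the distance from the TCP to the fingertips, in m); z points along the fingers, y is the line along which they close (so a half turn about z gives the same grasp; the last joint's range is limited). The gripper opens to 87 mm and grips with 3 to 60 N. Pads are 19 mm wide; open, the fingers measure 117 mm over their backs; the gripper's body (75 mm by 190 mm) begins 51 mm behind the grasp point.
Start: joints at [1.296, 0.332, -0.065, 1.46, 0.022, 1.35, -0.088], TCP at [0.156, -0.605, 0.231] pointing down, gripper open.
Joint ranges: [-2.6, 2.6], [-0.5, 2.12], [-1.47, 1.34], [0.16, 2.42], [-1.27, 4.41], [0.06, 2.06], [-2.6, 2.6]. Speed limits (rad/s): [2.22, 2.22, 2.79, 2.79, 3.14, 3.14, 3.14].

## Interface

Orientations are given as a unit quaternion [w, x, y, z].
In Python, from rig import env gives the robot as it stands.
- The arm moves only by the shell command python3 steer.py, which reads ROWS from standard input. ROWS is a JSON object with one list for each field, all of the same length, 1 to 5, a row being the entries at one place: jaw (the opening from 0.0 (shut) to 1.0 (fully open)), tx, ty, tz (the shift in normalised numbers (1 is 0.6 m)), spin (a turn about the tool's z in parts of the range, where 1.0 means 2 rad); each row is the pose to reach, as a shift and turn from the pose commanded when the command began, along the tool's axes at that moment; what a row does not reach only later rows make up. A row lasts 1/10 s, in which the tool goes at most 0.05 m and 0.15 rad, less where a joint would pass 70% of its speed; a pose out of reach is approached as far as the arm can. The fingers move at their own pace and stop on an object; the grip force is fixed at half the most. Time passes only in rows, so rows that do not move let the fingers close. It prints the time, the measured TCP pose, the force, the opening and the grip force at its end. No shift or turn number may pass 1 either way. Input that does not fit is refused with a message, and nothing moves.
- env.state(): the state, without advancing time (a new reading comes with each control period).
- env.camera(name): name is "scene" or "top" or "wrist"; returns the picture (420x560x3 uint8, red, green, blue); there is no depth.
- env.camera_params(name): a dict with "K" (3x3 intrinsics, pixels), "position" and "rotation" of the camera in the world. Camera axes: x right, y down, z forward; pixel columns grow to the right and rows downward; lengths in m; the calibration is good to about 2 mm. The wrist camera is an equidistant fisheye: a pixel r from the principal point sees the ray r / f radians off the axis. A picture is of the moment at which its call begins: read the wrist's pose just before it. camera_params takes no time and is no camera call; for the wrist camera it gives the pose at the moment of the call.
- env.close_job(): hands the job in; it is judged then, once.
The state is a dict: "time": time; "joint_positions": joint angles; "joint_velocities": joint speeds; "effort": joint torques, N m; "ee_pos": TCP position; "ee_rot": TCP orientation; "ft_force": force on the tool from outside, world axes, zero at the start; "torque": the same for the moment, N m; "width": opening from 0.0 (shut) to 1.0 (fully open); "grip_force": force on a finger pad.
Only numpy, scipy, OpenCV 4.12 (cv2) and the standard library are available. Lean on these libraries where they do the work, as an engineer would, in place of code of your own. Each camera call takes 0.05 s, during which the arm holds its last target. There are 200 camera calls.

## Working session

There is one attempt and no reset: what is moved stays moved. The work goes in short steps, Python scripts to look and compute and a shell command to move; the robot and the scene stay as the last step left them, time stands still between calls to the robot, and variables do not carry over. Pictures are saved under pics/ and viewed, at most 14 in all, crops included, and the job is handed in when it is done.

```bash
ls; mkdir -p pics; python3 - <<'E'
from rig import env
import cv2
for n in("top","scene"):
    im=env.camera(n); cv2.imwrite(f"pics/{n}0.png",im[:,:,::-1])
    p=env.camera_params(n); print(n,p)
s=env.state(); print(s)
E
```

```text
pics
rig.py
steer.py
top {'K': array([[477.21394459,   0.        , 280.3414616 ],
       [  0.        , 477.21394459, 203.64315959],
       [  0.        ,   0.        ,   1.        ]]), 'position': array([ 0.38413933, -0.0799415 ,  0.98220747]), 'rotation': array([-0.06371691,  0.70693894, -0.70174328,  0.06110527])}
scene {'K': array([[446.64376282,   0.        , 271.31614614],
       [  0.        , 446.64376282, 203.8693479 ],
       [  0.        ,   0.        ,   1.        ]]), 'position': array([0.56818822, 0.37744557, 0.96123698]), 'rotation': array([-0.01581861,  0.03735131,  0.97140648, -0.23393185])}
{'time': 0.1, 'joint_positions': array([ 1.29641857,  0.33281893, -0.06466113,  1.46086298,  0.02159567,
        1.349914  , -0.08854027]), 'joint_velocities': array([ 2.09281537e-03,  3.00739654e-05,  1.28056745e-03, -1.39389525e-03,
        3.77670664e-04, -7.44136316e-04,  3.66365212e-04]), 'effort': array([ 1.10793251e-03, -6.24549150e+01,  2.43635208e-02, -3.90718961e+01,
       -6.14911783e-02,  3.66338412e-02,  1.16138895e-04]), 'ee_pos': array([ 0.1555932 , -0.60496731,  0.2298243 ]), 'ee_rot': array([-6.43813088e-04,  9.92089923e-01,  1.25527513e-01, -1.15887924e-04]), 'ft_force': array([-0.77092184,  0.4706912 ,  0.06996836]), 'torque': array([ 0.01384577, -0.02037915, -0.03466507]), 'grip_force': 0.0, 'width': 1.0016140365873254}
```

```bash
python3 - <<'E'
import cv2
for n in("top","scene"):
    im=cv2.imread(f"pics/{n}0.png"); cv2.imwrite(f"pics/{n}0b.png",cv2.resize(im,(784,588),interpolation=cv2.INTER_CUBIC))
E
```

```text
(no output)
```

View pics/top0b.png

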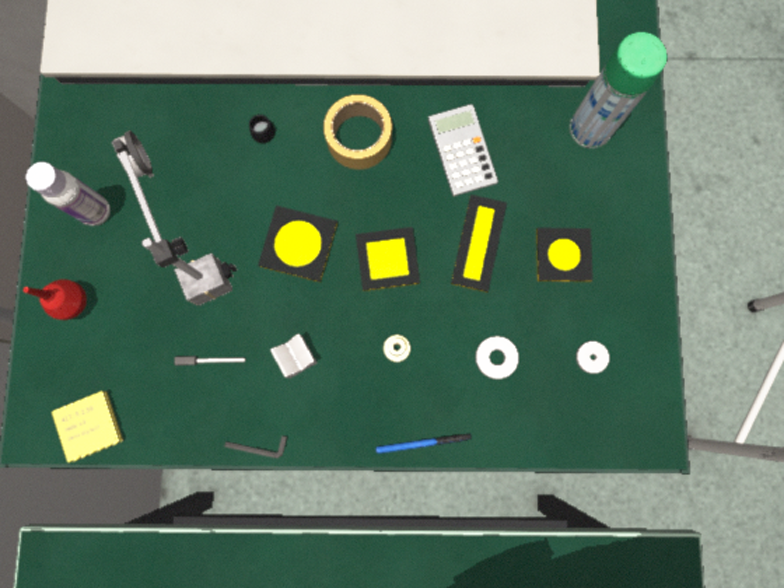

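View pics/scene0b.png

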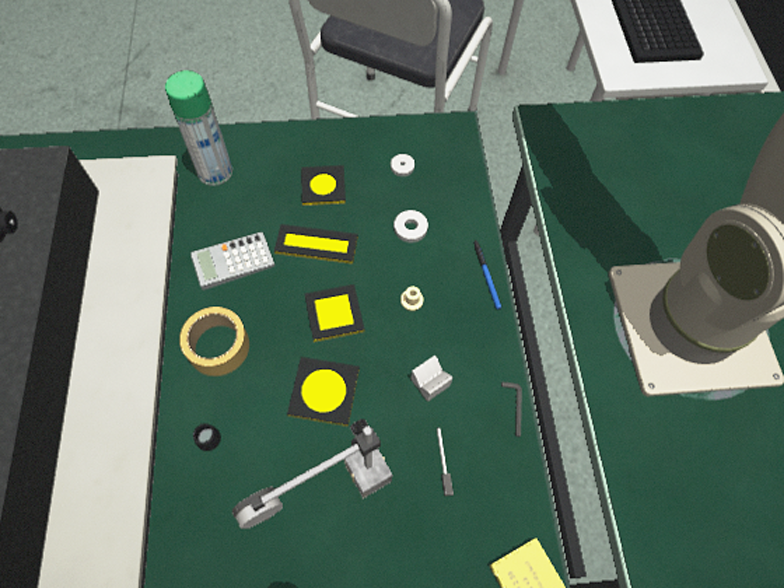

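The top view (scaled 1.4×) shows, in the part row: stylus (210,360) with its block to the left, V-block (294,356), bush (397,348), ring (497,357) and disc (593,357). The foams are large round (298,243), square (388,258), slot (480,243) and small round (565,254). The scene view agrees with this. Next I measure from both cameras.

```bash
cat > h.py <<'E'
import numpy as np, cv2
from scipy.spatial.transform import Rotation as R
def rot(q): return R.from_quat(np.roll(q,-1)).as_matrix()
def ray(p,uv,z):
    "pixels -> world points on plane z (pinhole)"
    uv=np.atleast_2d(np.array(uv,float)); K=p["K"]
    d=np.c_[(uv-K[:2,2])/K[0,0],np.ones(len(uv))]@rot(p["rotation"]).T
    c=p["position"]; return (c+d*((z-c[2])/d[:,2])[:,None])[:,:2]
def proj(p,X):
    c=(np.atleast_2d(X)-p["position"])@rot(p["rotation"]); return c[:,:2]/c[:,2:]*p["K"][0,0]+p["K"][:2,2]
E
python3 - <<'E'
from rig import env
from h import *
for n in("top","scene"):
    p=env.camera_params(n); im=cv2.imread(f"pics/{n}0.png"); hsv=cv2.cvtColor(im,cv2.COLOR_BGR2HSV)
    f=1/1.4
    yel=cv2.inRange(hsv,(25,200,150),(35,255,255))
    brt=cv2.inRange(im,(110,130,130),(255,255,255))
    for nm,m,z in(("yel",yel,.008),("brt",brt,.007)):
        cs,_=cv2.findContours(m,cv2.RETR_EXTERNAL,cv2.CHAIN_APPROX_NONE)
        for c in cs:
            if not 60<cv2.contourArea(c)<2500: continue
            w=ray(p,c[:,0,:],z)
            if not(0.35<w[:,0].mean()<.72): continue
            (cx,cy),(a,b),t=cv2.minAreaRect((w*1000).astype(np.float32))
            print(n,nm,"ctr %.1f %.1f size %.1f %.1f ang %.1f"%(cx,cy,a,b,t), c[:,0].mean(0).round())
def crop(n,x0,y0,w,h,k,o):
    im=cv2.imread(f"pics/{n}0.png")[y0:y0+h,x0:x0+w]; return cv2.resize(im,(int(w*k),int(h*k)),interpolation=cv2.INTER_CUBIC)
cv2.imwrite("pics/c1.png",np.vstack([crop("top",120,225,180,50,4.4,0),crop("scene",285,200,180,80,4.4,0)]))
E
```

```text
top yel ctr 607.0 -330.6 size 44.9 47.9 ang 0.4 [403. 181.]
top yel ctr 599.4 -67.0 size 55.9 56.6 ang 8.1 [276. 184.]
top yel ctr 621.6 68.3 size 66.8 67.6 ang 0.4 [212. 173.]
top yel ctr 624.7 -203.9 size 24.9 111.8 ang 77.3 [342. 173.]
top brt ctr 350.1 363.2 size 78.2 75.6 ang 22.8 [ 60. 304.]
top brt ctr 446.1 174.7 size 4.1 69.3 ang 0.4 [157. 257.]
top brt ctr 454.4 -366.8 size 44.7 45.2 ang 87.7 [423. 255.]
top brt ctr 453.4 -227.5 size 59.1 61.1 ang 89.2 [355. 255.]
top brt ctr 465.4 -81.8 size 38.8 36.8 ang 0.4 [283. 248.]
top brt ctr 453.1 69.8 size 49.3 49.6 ang 30.2 [208. 254.]
top brt ctr 569.7 212.9 size 54.9 59.1 ang 24.7 [141. 197.]
top brt ctr 712.6 448.5 size 87.6 51.8 ang 61.1 [ 38. 131.]
top brt ctr 695.6 306.5 size 157.8 21.3 ang 26.6 [100. 139.]
scene yel ctr 621.0 69.3 size 66.2 68.4 ang 85.7 [231. 278.]
scene yel ctr 597.8 -65.0 size 55.8 55.8 ang 8.3 [238. 223.]
scene yel ctr 623.1 -202.0 size 23.5 111.4 ang 77.6 [226. 173.]
scene yel ctr 605.9 -329.2 size 45.0 44.5 ang 87.3 [231. 131.]
scene brt ctr 639.1 223.6 size 227.6 67.3 ang 24.6 [226. 343.]
scene brt ctr 448.1 57.7 size 52.2 49.2 ang 30.2 [308. 268.]
scene brt ctr 464.1 -81.1 size 42.4 38.5 ang 42.5 [294. 213.]
scene brt ctr 451.4 -228.6 size 58.9 61.7 ang 34.6 [293. 160.]
scene brt ctr 453.7 -366.8 size 43.3 43.1 ang 86.0 [287. 117.]
```

View pics/c1.png

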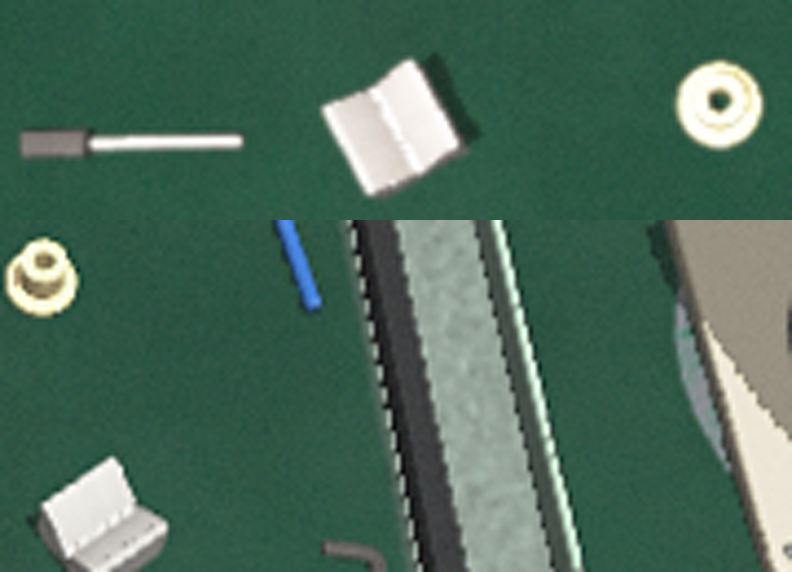

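```bash
python3 - <<'E'
from rig import env
from h import *
p=env.camera_params("top"); q=env.camera_params("scene")
T=lambda a:np.array(a)/4.4+[120,225]-.4
S=lambda a:(np.array(a)-[0,220])/4.4+[285,200]-.4
v=ray(p,T([(322,106),(412,60),(465,150),(370,195)]),.04)*1000
print("V top",v.round(1),v.mean(0),np.linalg.norm(v-np.roll(v,-1,0),axis=1).round(1))
print("bush bore top",ray(p,T([719,100]),.03)*1000,"scene",ray(q,S([44,261]),.03)*1000)
print("V scene corners", (ray(q,S([(40,512),(113,458),(168,525)]),.04)*1000).round(1))
print("styl: block end",ray(p,T([20,143]),.010)*1000,"junction",ray(p,T([90,143]),.01)*1000,"rod end",ray(p,T([243,141]),.003)*1000)
# scene stylus 1.4x: block end (449,494), junction (445,474), rod end (439,429)
a=np.array([(449,494),(445,474),(439,429)])/1.4
print(ray(q,a,.005)*1000)
s=env.state();print(rot(s["ee_rot"]).round(3))
E
```

```text
V top [[460.9  96.3]
 [481.9  56.6]
 [441.7  31.6]
 [421.5  73.3]] [451.49150384  64.45939585] [44.9 47.3 46.4 45.6]
bush bore top [[465.75077397 -81.75208627]] scene [[464.67544681 -79.68272819]]
V scene corners [[482.1  62.3]
 [442.8  37. ]
 [420.   73.7]]
styl: block end [[445.2451257  240.70470497]] junction [[445.48595885 208.36662904]] rod end [[447.38321851 139.31770049]]
[[442.563978   241.14091217]
 [444.78942978 212.27785369]
 [445.4235955  144.61212914]]
[[ 0.968  0.249 -0.   ]
 [ 0.249 -0.968  0.001]
 [-0.    -0.001 -1.   ]]
```

The manual's scale: shifts go in shares of 0.6 m and turns go in shares of 2 rad. Converting my numbers, 0.19 m is 0.3167, 0.05 m is 0.0833, -0.66 rad is -0.33.

```bash
cat > go.py <<'E'
import sys; from rig import env; from h import *
x,y,z,th=map(float,sys.argv[1:5]) # mm, mm, mm, deg (heading of tool x)
s=env.state(); M=rot(s["ee_rot"]); d=M.T@(np.array([x,y,z])/1e3-s["ee_pos"])
a=np.degrees(np.arctan2(M[1,0],M[0,0])); t=-np.radians((th-a+180)%360-180)
print("tool d",d.round(4),"turn %.3f"%t,"th %.1f t %.2f w %.3f j7 %.2f"%(a,s["time"],s["width"],s["joint_positions"][6]))
E
echo '{"jaw": [1, 1, 1, 1, 1], "tx": [0.3167, 0.3167, 0.3167, 0.3167, 0.3167], "ty": [-0.2417, -0.2417, -0.2417, -0.2417, -0.2417], "tz": [0.0833, 0.0833, 0.0833, 0.0833, 0.0833], "spin": [-0.33, -0.33, -0.33, -0.33, -0.33]}' | python3 steer.py
python3 go.py 452.4 -228 100 90
```

```text
time: 0.6
ee_pos: [0.3047, -0.4152, 0.1799]
ee_rot: [-0.0, 0.896, 0.443, -0.0]
ft_force: [0.9, -0.9, 0.1]
width: 1.0
grip_force: 0.0
tool d [0.2383 0.0038 0.0799] turn -0.652 th 52.6 t 0.60 w 1.000 j7 0.16
```

Converted, 0.238 m is 0.3967, 0.06 m is 0.1, -0.65 rad is -0.325.

```bash

echo '{"jaw": [1, 1, 1, 1, 1], "tx": [0.3967, 0.3967, 0.3967, 0.3967, 0.3967], "ty": [0.0067, 0.0067, 0.0067, 0.0067, 0.0067], "tz": [0.1, 0.1, 0.1, 0.1, 0.1], "spin": [-0.325, -0.325, -0.325, -0.325, -0.325]}' | python3 steer.py >/dev/null
echo '{"jaw": [1, 1], "tx": [0, 0], "ty": [0, 0], "tz": [0, 0], "spin": [0, 0]}' | python3 steer.py
python3 go.py 452.4 -228 15 90
python3 - <<'E'
from rig import env; import cv2
cv2.imwrite("pics/w1.png",cv2.resize(env.camera("wrist")[:,:,::-1],(784,588)))
E
```

```text
time: 1.3
ee_pos: [0.4526, -0.2308, 0.12]
ee_rot: [-0.001, 0.71, 0.705, -0.0]
ft_force: [-0.7, -1.4, 0.5]
width: 0.997
grip_force: 0.0
tool d [ 0.0027 -0.0002  0.105 ] turn -0.007 th 89.6 t 1.30 w 0.997 j7 0.28
```

View pics/w1.png

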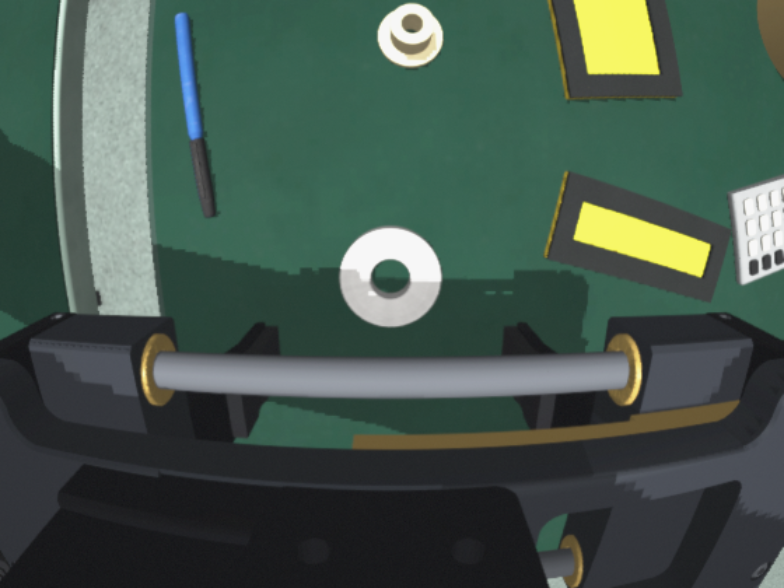

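Wrist view: the ring is centred at (390,277), midway between the fingers. I check its position through the wrist calibration too.

```bash
cat >> h.py <<'E'
def fray(p,uv,z):
    "fisheye pixels -> world on plane z, mm"
    K=p["K"]; d=(np.atleast_2d(np.array(uv,float))-K[:2,2])/K[0,0]; r=np.linalg.norm(d,axis=1)[:,None]
    d=np.c_[d/r*np.sin(r),np.cos(r)]@rot(p["rotation"]).T; c=p["position"]
    return ((c+d*((z-c[2])/d[:,2])[:,None])[:,:2]*1000).round(1)
E
python3 - <<'E'
from rig import env; from h import *
p=env.camera_params("wrist")
f=lambda *a:fray(p,np.array(a)/1.4,z)
z=.014; print("ring",f((390,277)),f((340,277)),f((441,277)),f((390,226)),f((390,326)))
z=.03; print("bush",f((412,23)))
z=.008; print("slot",f((584,203),(712,243),(701,277),(574,236)))
E
```

```text
ring [[ 450.8 -227.5]] [[ 421.2 -227.3]] [[ 480.9 -227.8]] [[ 451.1 -197.4]] [[ 450.5 -258.1]]
bush [[464.  -83.2]]
slot [[ 571.6 -182.5]
 [ 680.2 -205.1]
 [ 673.2 -230. ]
 [ 565.8 -203.4]]
```

Converted, 0.105 m is 0.175, -0.001 m is -0.0017.

```bash

echo '{"jaw": [1, 1, 1, 1, 0], "tx": [0.005, 0.005, 0.005, 0.005, 0.005], "ty": [-0.0017, -0.0017, -0.0017, -0.0017, -0.0017], "tz": [0.0833, 0.15, 0.175, 0.175, 0.175], "spin": [0, 0, 0, 0, 0]}' | python3 steer.py
echo '{"jaw": [0, 0, 0, 0, 0], "tx": [0, 0, 0, 0, 0], "ty": [0, 0, 0, 0, 0], "tz": [0, 0, 0, 0, 0], "spin": [0, 0, 0, 0, 0]}' | python3 steer.py
```

```text
time: 1.85
ee_pos: [0.4522, -0.2298, 0.017]
ee_rot: [0.001, 0.711, 0.704, 0.0]
ft_force: [0.3, 0.0, 0.4]
width: 0.963
grip_force: 0.0
time: 2.35
ee_pos: [0.452, -0.2292, 0.0163]
ee_rot: [0.001, 0.71, 0.704, 0.0]
ft_force: [-1.4, 0.9, 5.9]
width: 0.664
grip_force: 30.1
```

Converted, 0.15 m is 0.25, -0.08 m is -0.1333.

```bash

echo '{"jaw": [0, 0, 0, 0, 0], "tx": [0, 0.0667, 0.25, 0.25, 0.25], "ty": [0, 0.0333, 0.1417, 0.1417, 0.1417], "tz": [-0.0833, -0.1333, -0.1333, -0.1333, -0.1333], "spin": [0, 0, 0, 0, 0]}' | python3 steer.py >/dev/null
echo '{"jaw": [0, 0, 0, 0, 0], "tx": [0.2467, 0.2467, 0.2467, 0.2467, 0.2467], "ty": [0.14, 0.14, 0.14, 0.14, 0.14], "tz": [0, 0, 0, 0, 0], "spin": [0, 0, 0, 0, 0]}' | python3 steer.py
echo '{"jaw": [0, 0], "tx": [0, 0], "ty": [0, 0], "tz": [0, 0], "spin": [0, 0]}' | python3 steer.py
python3 go.py 621.3 68.8 22.5 90
```

```text
time: 3.35
ee_pos: [0.6233, 0.0724, 0.095]
ee_rot: [-0.001, 0.708, 0.706, 0.001]
ft_force: [-0.0, -0.7, -2.3]
width: 0.659
grip_force: 29.7
time: 3.55
ee_pos: [0.6228, 0.0658, 0.0952]
ee_rot: [0.0, 0.711, 0.703, -0.001]
ft_force: [0.6, -0.2, -2.9]
width: 0.662
grip_force: 29.7
tool d [ 0.0031 -0.0015  0.0727] turn -0.011 th 89.4 t 3.55 w 0.662 j7 -0.41
```

Converted, 0.072 m is 0.12, 0.068 m is 0.1133.

```bash

echo '{"jaw": [0, 0, 0, 0, 0], "tx": [0.0033, 0.0033, 0.0033, 0.0033, 0.0033], "ty": [-0.0017, -0.0017, -0.0017, -0.0017, -0.0017], "tz": [0.0667, 0.1, 0.1133, 0.12, 0.12], "spin": [0, 0, 0, 0, 0]}' | python3 steer.py
echo '{"jaw": [0, 0, 0], "tx": [0, 0, 0], "ty": [0, 0, 0], "tz": [0, 0, 0], "spin": [0, 0, 0]}' | python3 steer.py
```

```text
time: 4.05
ee_pos: [0.6225, 0.069, 0.0241]
ee_rot: [0.0, 0.711, 0.704, 0.0]
ft_force: [-1.2, -0.6, -1.3]
width: 0.668
grip_force: 29.7
time: 4.35
ee_pos: [0.6227, 0.0697, 0.0243]
ee_rot: [0.0, 0.71, 0.704, 0.0]
ft_force: [-0.6, -0.4, -1.9]
width: 0.661
grip_force: 29.7
```

Converted, 0.002 m is 0.0033.

```bash

echo '{"jaw": [0, 0, 1, 1, 1], "tx": [0, 0, 0, 0, 0], "ty": [0, 0, 0, 0, 0], "tz": [0.0033, 0.0033, 0.0033, 0.0033, 0.0033], "spin": [0, 0, 0, 0, 0]}' | python3 steer.py
echo '{"jaw": [1, 1, 1, 1, 1], "tx": [0, 0, 0, 0, 0], "ty": [0, 0, 0, 0, 0], "tz": [0, -0.05, -0.1333, -0.1333, -0.1333], "spin": [0, 0, 0, 0, 0]}' | python3 steer.py
python3 go.py 465 -81.5 105 90
```

```text
time: 4.85
ee_pos: [0.6223, 0.0697, 0.0215]
ee_rot: [0.0, 0.71, 0.704, 0.0]
ft_force: [0.1, 0.6, -1.1]
width: 0.846
grip_force: 0.0
time: 5.35
ee_pos: [0.6231, 0.0698, 0.1028]
ee_rot: [0.001, 0.71, 0.704, 0.001]
ft_force: [0.3, -1.3, -0.5]
width: 0.995
grip_force: 0.0
tool d [-0.1527 -0.1567 -0.0026] turn -0.009 th 89.5 t 5.35 w 0.995 j7 -0.41
```

Converted, -0.158 m is -0.2633, -0.152 m is -0.2533.

```bash

echo '{"jaw": [1, 1, 1, 1, 1], "tx": [-0.2533, -0.2533, -0.2533, -0.2533, -0.2533], "ty": [-0.2633, -0.2633, -0.2633, -0.2633, -0.2633], "tz": [0, 0, 0, 0, 0], "spin": [0, 0, 0, 0, 0]}' | python3 steer.py >/dev/null
echo '{"jaw": [1, 1], "tx": [0, 0], "ty": [0, 0], "tz": [0, 0], "spin": [0, 0]}' | python3 steer.py
python3 go.py 465 -82 20 90
python3 - <<'E'
from rig import env; import cv2
cv2.imwrite("pics/w2.png",cv2.resize(env.camera("wrist")[:,:,::-1],(784,588)))
E
```

```text
time: 6.05
ee_pos: [0.4627, -0.0809, 0.101]
ee_rot: [-0.0, 0.711, 0.704, -0.0]
ft_force: [0.2, 0.1, -0.2]
width: 0.997
grip_force: 0.0
tool d [-0.0011  0.0024  0.081 ] turn -0.010 th 89.4 t 6.05 w 0.997 j7 -0.03
```

View pics/w2.png

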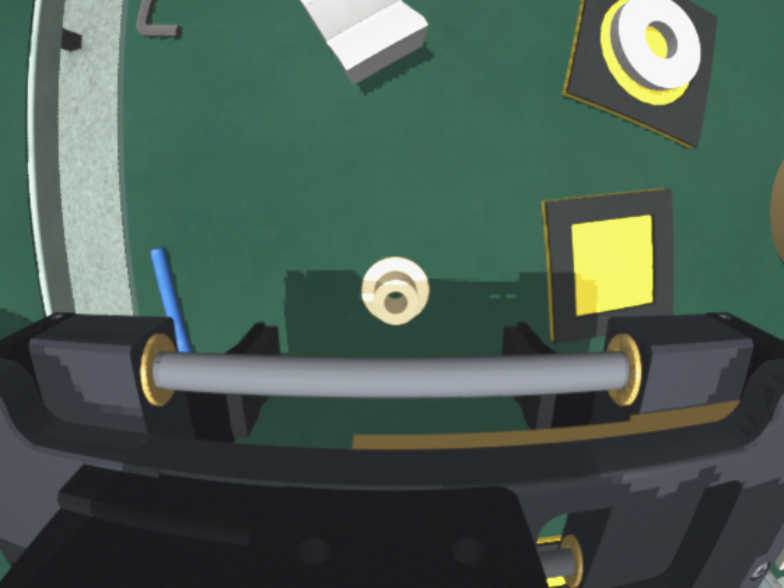

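The ring is inside the large cut-out, to be measured later. The bush bore at (395,298) is centred between the fingers.

Converted, 0.081 m is 0.135, 0.07 m is 0.1167.

```bash

echo '{"jaw": [1, 1, 1, 0, 0], "tx": [-0.0017, -0.0017, -0.0017, -0.0017, -0.0017], "ty": [0.0033, 0.0033, 0.0033, 0.0033, 0.0033], "tz": [0.075, 0.1167, 0.135, 0.135, 0.135], "spin": [0, 0, 0, 0, 0]}' | python3 steer.py
echo '{"jaw": [0, 0, 0, 0, 0], "tx": [0, 0, 0, 0, 0], "ty": [0, 0, 0, 0, 0], "tz": [0, 0, 0, 0, 0], "spin": [0, 0, 0, 0, 0]}' | python3 steer.py
echo '{"jaw": [0, 0, 0, 0, 0], "tx": [0, 0, 0, 0, 0], "ty": [0, 0, 0, 0, 0], "tz": [0, 0, 0, 0, 0], "spin": [0, 0, 0, 0, 0]}' | python3 steer.py
```

```text
time: 6.6
ee_pos: [0.4658, -0.0813, 0.0213]
ee_rot: [0.0, 0.71, 0.704, 0.0]
ft_force: [-0.3, 0.5, 0.7]
width: 0.893
grip_force: 0.0
time: 7.1
ee_pos: [0.465, -0.082, 0.0208]
ee_rot: [0.0, 0.71, 0.704, 0.0]
ft_force: [-0.1, -0.8, -0.4]
width: 0.45
grip_force: 0.0
time: 7.6
ee_pos: [0.4649, -0.082, 0.0206]
ee_rot: [0.0, 0.71, 0.704, -0.0]
ft_force: [-0.5, -0.3, 0.7]
width: 0.259
grip_force: 30.0
```

Converted, -0.12 m is -0.2, -0.08 m is -0.1333.

```bash

echo '{"jaw": [0, 0, 0, 0, 0], "tx": [0, -0.0333, -0.2, -0.2, -0.2], "ty": [0, 0.0167, 0.1167, 0.1167, 0.1167], "tz": [-0.0833, -0.1333, -0.1333, -0.1333, -0.1333], "spin": [0, 0, 0, 0, 0]}' | python3 steer.py >/dev/null
echo '{"jaw": [0, 0, 0, 0, 0], "tx": [-0.2133, -0.2133, -0.2133, -0.2133, -0.2133], "ty": [0.12, 0.12, 0.12, 0.12, 0.12], "tz": [0, 0, 0, 0, 0], "spin": [0, 0, 0, 0, 0]}' | python3 steer.py > /dev/null
echo '{"jaw": [0, 0], "tx": [0, 0], "ty": [0, 0], "tz": [0, 0], "spin": [0, 0]}' | python3 steer.py
python3 go.py 606.5 -330 27 90
```

```text
time: 8.8
ee_pos: [0.6046, -0.3297, 0.1009]
ee_rot: [-0.0, 0.71, 0.705, 0.0]
ft_force: [-0.4, 0.9, -0.9]
width: 0.256
grip_force: 30.0
tool d [-0.0003  0.0018  0.0739] turn -0.007 th 89.6 t 8.80 w 0.256 j7 0.25
```

Converted, 0.073 m is 0.1217, 0.07 m is 0.1167.

```bash

echo '{"jaw": [0, 0, 0, 0, 0], "tx": [0, 0, 0, 0, 0], "ty": [0.0033, 0.0033, 0.0033, 0.0033, 0.0033], "tz": [0.0667, 0.1, 0.1167, 0.1217, 0.1217], "spin": [0, 0, 0, 0, 0]}' | python3 steer.py >/dev/null
echo '{"jaw": [0, 0, 0], "tx": [0, 0, 0], "ty": [0, 0, 0], "tz": [0, 0, 0], "spin": [0, 0, 0]}' | python3 steer.py
```

```text
time: 9.6
ee_pos: [0.607, -0.3315, 0.0285]
ee_rot: [0.001, 0.71, 0.704, 0.0]
ft_force: [-0.2, 0.2, -1.2]
width: 0.26
grip_force: 30.0
```

Converted, 0.002 m is 0.0033, 0.001 m is 0.0017.

```bash

echo '{"jaw": [0, 0, 0, 1, 1], "tx": [0.0017, 0.0017, 0.0017, 0.0017, 0.0017], "ty": [0, 0, 0, 0, 0], "tz": [0.0033, 0.0033, 0.0033, 0.0033, 0.0033], "spin": [0, 0, 0, 0, 0]}' | python3 steer.py
echo '{"jaw": [1, 1, 1, 1, 1], "tx": [0, 0, 0, 0, 0], "ty": [0, 0, 0, 0, 0], "tz": [0, 0, 0, -0.05, -0.1333], "spin": [0, 0, 0, 0, 0]}' | python3 steer.py
echo '{"jaw": [1, 1], "tx": [0, 0], "ty": [0, 0], "tz": [0, 0], "spin": [0, 0]}' | python3 steer.py
python3 go.py 451 64.5 100 29.5
```

```text
time: 10.1
ee_pos: [0.6068, -0.3302, 0.0257]
ee_rot: [0.0, 0.71, 0.704, 0.0]
ft_force: [0.5, 0.1, 1.4]
width: 0.367
grip_force: 0.0
time: 10.6
ee_pos: [0.6044, -0.3293, 0.1027]
ee_rot: [-0.003, 0.71, 0.704, -0.001]
ft_force: [1.1, -0.7, -0.4]
width: 0.809
grip_force: 0.0
time: 10.8
ee_pos: [0.6074, -0.3306, 0.1071]
ee_rot: [0.001, 0.71, 0.704, 0.0]
ft_force: [-0.3, -0.5, -1.6]
width: 0.962
grip_force: 0.0
tool d [ 0.3936 -0.16    0.0061] turn 1.047 th 89.5 t 10.80 w 0.962 j7 0.25
```

Converted, 0.2 m is 0.3333, -0.08 m is -0.1333, 0.6 rad is 0.3.

```bash

echo '{"jaw": [1, 1, 1, 1, 1], "tx": [0.3333, 0.3333, 0.3333, 0.3333, 0.3333], "ty": [-0.1333, -0.1333, -0.1333, -0.1333, -0.1333], "tz": [0, 0, 0, 0, 0], "spin": [0.3, 0.3, 0.3, 0.3, 0.3]}' | python3 steer.py >/dev/null
python3 go.py 451 64.5 100 29.5
```

```text
tool d [ 0.1116 -0.1696  0.0049] turn 0.447 th 55.1 t 11.30 w 1.001 j7 -0.58
```

Converted, -0.17 m is -0.2833, 0.112 m is 0.1867, 0.45 rad is 0.225.

```bash

echo '{"jaw": [1, 1, 1, 1, 1], "tx": [0.1867, 0.1867, 0.1867, 0.1867, 0.1867], "ty": [-0.2833, -0.2833, -0.2833, -0.2833, -0.2833], "tz": [0, 0, 0, 0, 0], "spin": [0.225, 0.225, 0.225, 0.225, 0.225]}' | python3 steer.py >/dev/null
echo '{"jaw": [1, 1], "tx": [0, 0], "ty": [0, 0], "tz": [0, 0], "spin": [0, 0]}' | python3 steer.py
python3 go.py 451 64.5 20 29.5
python3 - <<'E'
from rig import env; import cv2
cv2.imwrite("pics/w3.png",cv2.resize(env.camera("wrist")[:,:,::-1],(784,588)))
E
```

```text
time: 12.0
ee_pos: [0.4533, 0.0581, 0.1051]
ee_rot: [0.0, 0.968, 0.253, -0.0]
ft_force: [-0.0, -0.0, 0.4]
width: 0.998
grip_force: 0.0
tool d [ 0.0011 -0.0067  0.0851] turn -0.004 th 29.3 t 12.00 w 0.998 j7 -1.35
```

View pics/w3.png

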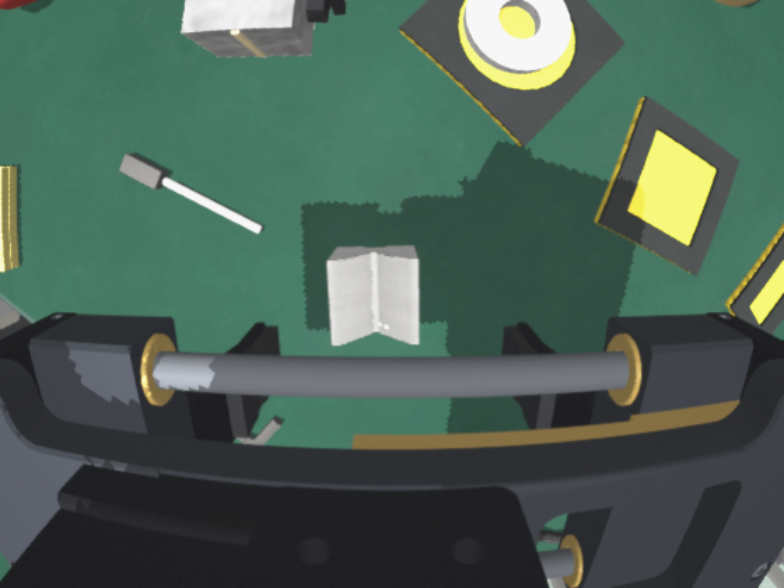

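V-block corners are at about (328,261), (419,261), (332,344), (419,343), square to the tool. The stylus block end is at (128,163) and the rod end at (262,229).

Converted, 0.085 m is 0.1417, 0.075 m is 0.125.

```bash
python3 - <<'E'
from rig import env; from h import *
p=env.camera_params("wrist")
v=fray(p,np.array([(328,261),(418,261),(419,343),(332,344)])/1.4,.04); print(v,v.mean(0))
print("styl",fray(p,np.array([(128,163),(158,181)])/1.4,.01),fray(p,np.array([(262,229)])/1.4,.003))
E
echo '{"jaw": [1, 1, 1, 0, 0], "tx": [0.0017, 0.0017, 0.0017, 0.0017, 0.0017], "ty": [-0.01, -0.01, -0.01, -0.01, -0.01], "tz": [0.0833, 0.125, 0.1417, 0.1417, 0.1417], "spin": [0, 0, 0, 0, 0]}' | python3 steer.py
echo '{"jaw": [0, 0, 0, 0, 0], "tx": [0, 0, 0, 0, 0], "ty": [0, 0, 0, 0, 0], "tz": [0, 0, 0, 0, 0], "spin": [0, 0, 0, 0, 0]}' | python3 steer.py
echo '{"jaw": [0, 0], "tx": [0, 0], "ty": [0, 0], "tz": [0, 0], "spin": [0, 0]}' | python3 steer.py
python3 go.py 451 64.5 100 29.5
```

```text
[[457.7  95.3]
 [479.4  56.4]
 [442.3  34.2]
 [419.5  73.4]] [449.725  64.825]
styl [[444.2 235.4]
 [443.6 210.4]] [[446.7 139.4]]
time: 12.55
ee_pos: [0.452, 0.0649, 0.0215]
ee_rot: [0.0, 0.968, 0.253, 0.001]
ft_force: [0.3, 0.2, 0.1]
width: 0.892
grip_force: 0.0
time: 13.05
ee_pos: [0.4512, 0.0656, 0.0209]
ee_rot: [0.0, 0.967, 0.253, 0.0]
ft_force: [-1.7, 1.7, 6.0]
width: 0.512
grip_force: 29.9
time: 13.25
ee_pos: [0.4512, 0.0656, 0.0209]
ee_rot: [0.0, 0.967, 0.253, 0.0]
ft_force: [-1.1, 1.3, 6.2]
width: 0.514
grip_force: 29.9
tool d [-0.0007  0.0009 -0.0791] turn -0.003 th 29.3 t 13.25 w 0.514 j7 -1.45
```

Converted, -0.08 m is -0.1333, -0.04 m is -0.0667.

```bash

echo '{"jaw": [0, 0, 0, 0], "tx": [0, 0, 0, 0], "ty": [0, 0, 0, 0], "tz": [-0.0667, -0.1333, -0.1333, -0.1333], "spin": [0, 0, 0, 0]}' | python3 steer.py >/dev/null
python3 go.py 598.5 -66 100 8.2
```

```text
tool d [0.0644 0.1863 0.0009] turn 0.368 th 29.3 t 13.65 w 0.516 j7 -1.37
```

Converted, 0.186 m is 0.31, 0.064 m is 0.1067, 0.368 rad is 0.184.

```bash

echo '{"jaw": [0, 0, 0, 0, 0], "tx": [0.1067, 0.1067, 0.1067, 0.1067, 0.1067], "ty": [0.31, 0.31, 0.31, 0.31, 0.31], "tz": [0, 0, 0, 0, 0], "spin": [0.184, 0.184, 0.184, 0.184, 0.184]}' | python3 steer.py >/dev/null
echo '{"jaw": [0, 0, 0], "tx": [0, 0, 0], "ty": [0, 0, 0], "tz": [0, 0, 0], "spin": [0, 0, 0]}' | python3 steer.py
python3 go.py 598.5 -66 27 8.2
```

```text
time: 14.45
ee_pos: [0.597, -0.0643, 0.1]
ee_rot: [-0.0, 0.997, 0.073, -0.001]
ft_force: [0.7, -0.9, -2.9]
width: 0.517
grip_force: 29.9
tool d [0.0013 0.0019 0.073 ] turn 0.002 th 8.3 t 14.45 w 0.517 j7 -1.53
```

Converted, 0.072 m is 0.12, 0.068 m is 0.1133.

```bash

echo '{"jaw": [0, 0, 0, 0, 0], "tx": [0.0017, 0.0017, 0.0017, 0.0017, 0.0017], "ty": [0.0033, 0.0033, 0.0033, 0.0033, 0.0033], "tz": [0.0667, 0.1, 0.1133, 0.12, 0.12], "spin": [0, 0, 0, 0, 0]}' | python3 steer.py >/dev/null
echo '{"jaw": [0, 0, 0], "tx": [0, 0, 0], "ty": [0, 0, 0], "tz": [0, 0, 0], "spin": [0, 0, 0]}' | python3 steer.py
python3 go.py 598.5 -66 27 8.2
```

```text
time: 15.25
ee_pos: [0.5996, -0.0674, 0.0293]
ee_rot: [0.0, 0.997, 0.072, 0.001]
ft_force: [-0.9, -0.1, -2.6]
width: 0.514
grip_force: 29.9
tool d [-0.0009 -0.0016  0.0023] turn 0.001 th 8.2 t 15.25 w 0.514 j7 -1.56
```

Converted, 0.002 m is 0.0033, -0.001 m is -0.0017.

```bash

echo '{"jaw": [0, 0, 0, 1, 1], "tx": [-0.0017, -0.0017, -0.0017, -0.0017, -0.0017], "ty": [-0.0017, -0.0017, -0.0017, -0.0017, -0.0017], "tz": [0.0033, 0.0033, 0.0033, 0.0033, 0.0033], "spin": [0, 0, 0, 0, 0]}' | python3 steer.py
echo '{"jaw": [1, 1, 1, 1, 1], "tx": [0, 0, 0, 0, 0], "ty": [0, 0, 0, 0, 0], "tz": [0, 0, -0.05, -0.1333, -0.1333], "spin": [0, 0, 0, 0, 0]}' | python3 steer.py
echo '{"jaw": [1, 1], "tx": [0, 0], "ty": [0, 0], "tz": [0, 0], "spin": [0, 0]}' | python3 steer.py
python3 go.py 444.5 225 105 91
```

```text
time: 15.75
ee_pos: [0.598, -0.0664, 0.0266]
ee_rot: [-0.0, 0.997, 0.072, -0.0]
ft_force: [0.4, 0.1, -0.2]
width: 0.621
grip_force: 0.0
time: 16.25
ee_pos: [0.6018, -0.0663, 0.1132]
ee_rot: [0.001, 0.997, 0.072, 0.005]
ft_force: [1.7, -0.2, -0.2]
width: 0.978
grip_force: 0.0
time: 16.45
ee_pos: [0.5974, -0.0666, 0.1057]
ee_rot: [-0.0, 0.997, 0.072, -0.001]
ft_force: [-0.6, -0.0, 0.3]
width: 0.995
grip_force: 0.0
tool d [-0.1096 -0.3105  0.0008] turn -1.445 th 8.2 t 16.45 w 0.995 j7 -1.53
```

Converted, -0.17 m is -0.2833, -0.13 m is -0.2167, -0.7 rad is -0.35.

```bash

echo '{"jaw": [1, 1, 1, 1, 1], "tx": [-0.2167, -0.2167, -0.2167, -0.2167, -0.2167], "ty": [-0.2833, -0.2833, -0.2833, -0.2833, -0.2833], "tz": [0, 0, 0, 0, 0], "spin": [-0.35, -0.35, -0.35, -0.35, -0.35]}' | python3 steer.py >/dev/null
echo '{"jaw": [1, 1, 1, 1, 1], "tx": [0, 0, 0, 0, 0], "ty": [0, 0, 0, 0, 0], "tz": [0, 0, 0, 0, 0], "spin": [-0.3725, -0.3725, -0.3725, -0.3725, -0.3725]}' | python3 steer.py >/dev/null
echo '{"jaw": [1, 1], "tx": [0, 0], "ty": [0, 0], "tz": [0, 0], "spin": [0, 0]}' | python3 steer.py
python3 go.py 444.5 225 105 91
python3 - <<'E'
from rig import env; import cv2
p=env.camera_params("wrist");print(p["position"],p["rotation"])
cv2.imwrite("pics/w4.png",cv2.resize(env.camera("wrist")[:,:,::-1],(784,588)))
E
```

```text
time: 17.65
ee_pos: [0.4445, 0.083, 0.1058]
ee_rot: [-0.001, 0.702, 0.712, -0.0]
ft_force: [0.6, -0.1, 0.4]
width: 0.999
grip_force: 0.0
tool d [0.142  0.0019 0.0008] turn -0.004 th 90.8 t 17.65 w 0.999 j7 -0.35
[0.4430121  0.14907591 0.26040181] [ 1.24145337e-01  9.92239703e-01  6.94195940e-03 -3.40846912e-04]
```

View pics/w4.png

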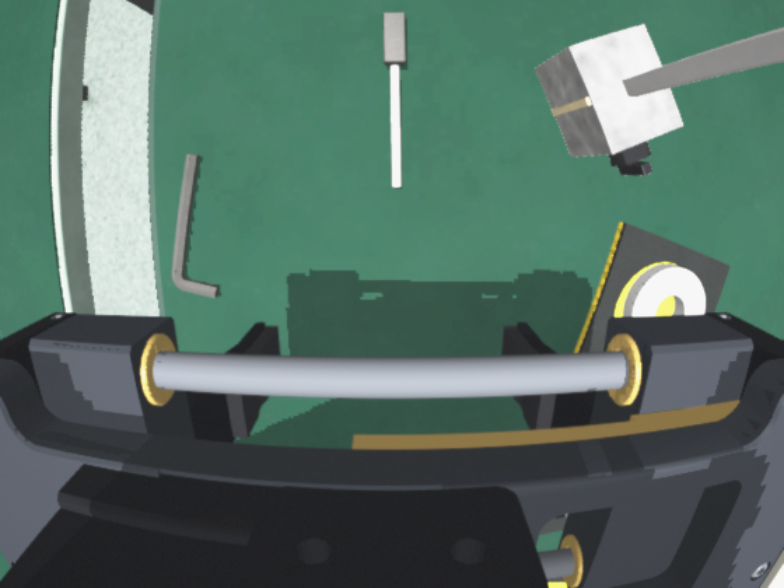

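Stylus block spans (384–405, 13–65) and the rod ends at (396,187). The stand base has bottom corners (535,68), (573,157) and top corners (571,47), (612,153).

```bash
python3 - <<'E'
from rig import env; from h import *
p=env.camera_params("wrist")
g=lambda z,*a:fray(p,np.array(a)/1.4,z)
print(g(0,(535,68),(573,157)).tolist())
for z in(.04,.05,.06): print(z,g(z,(571,47),(612,153)).tolist())
print("styl",g(.01,(395,13),(395,65),(384,40),(405,40)).tolist(),g(.003,(396,187)).tolist())
E
```

```text
[[526.2, 215.0], [551.2, 163.1]]
0.04 [[533.2, 218.9], [557.2, 165.2]]
0.05 [[529.1, 215.7], [552.0, 164.5]]
0.06 [[525.0, 212.5], [546.8, 163.8]]
styl [[443.8, 240.2], [444.2, 208.9], [438.0, 223.6], [449.5, 223.8]] [[445.8, 140.5]]
```

Converted, 0.142 m is 0.2367, 0.001 m is 0.0017.

```bash

echo '{"jaw": [0.6, 0.6, 0.6, 0.6, 0.6], "tx": [0.2367, 0.2367, 0.2367, 0.2367, 0.2367], "ty": [0.0017, 0.0017, 0.0017, 0.0017, 0.0017], "tz": [0, 0, 0, 0.0667, 0.1], "spin": [0, 0, 0, 0, 0]}' | python3 steer.py >/dev/null
echo '{"jaw": [0.6, 0.6], "tx": [0, 0], "ty": [0, 0], "tz": [0, 0], "spin": [0, 0]}' | python3 steer.py
python3 go.py 444 225 14.5 91
```

```text
time: 18.4
ee_pos: [0.4434, 0.2252, 0.0468]
ee_rot: [-0.0, 0.701, 0.713, -0.0]
ft_force: [0.0, 0.6, 0.6]
width: 0.608
grip_force: 0.0
tool d [-0.0002  0.0006  0.0323] turn -0.001 th 90.9 t 18.40 w 0.608 j7 -0.78
```

Converted, 0.032 m is 0.0533, 0.02 m is 0.0333.

```bash

echo '{"jaw": [0.6, 0.6, 0.6, 0, 0], "tx": [0, 0, 0, 0, 0], "ty": [0, 0, 0, 0, 0], "tz": [0.0333, 0.0533, 0.0533, 0.0533, 0.0533], "spin": [0, 0, 0, 0, 0]}' | python3 steer.py >/dev/null
echo '{"jaw": [0, 0, 0, 0, 0], "tx": [0, 0, 0, 0, 0], "ty": [0, 0, 0, 0, 0], "tz": [0, 0, 0, 0, 0], "spin": [0, 0, 0, 0, 0]}' | python3 steer.py
echo '{"jaw": [0, 0], "tx": [0, 0], "ty": [0, 0], "tz": [0, 0], "spin": [0, 0]}' | python3 steer.py
```

```text
time: 19.4
ee_pos: [0.4436, 0.2251, 0.0146]
ee_rot: [0.0, 0.701, 0.713, 0.0]
ft_force: [0.0, 0.2, 0.8]
width: 0.125
grip_force: 30.0
time: 19.6
ee_pos: [0.4436, 0.2251, 0.0146]
ee_rot: [0.0, 0.701, 0.713, 0.0]
ft_force: [0.1, -1.8, 2.4]
width: 0.127
grip_force: 30.0
```

Converted, -0.15 m is -0.25, -0.1 m is -0.1667.

```bash

echo '{"jaw": [0, 0, 0, 0, 0], "tx": [0, 0, -0.0833, -0.1667, -0.25], "ty": [0, 0, 0, 0, 0], "tz": [-0.0667, -0.1333, -0.1333, -0.1333, -0.1333], "spin": [0, 0, 0, 0, 0]}' | python3 steer.py >/dev/null
echo '{"jaw": [0, 0, 0, 0, 0], "tx": [-0.2167, -0.2167, -0.2167, -0.2167, -0.2167], "ty": [0.1, 0.1, 0.1, 0.1, 0.1], "tz": [0, 0, 0, 0, 0], "spin": [-0.325, -0.325, -0.325, -0.325, -0.325]}' | python3 steer.py 
python3 go.py 589.5 -196 95 167.3
python3 - <<'E'
from rig import env; import cv2
cv2.imwrite("pics/w5.png",cv2.resize(env.camera("wrist")[:,:,::-1],(784,588)))
E
```

```text
time: 20.6
ee_pos: [0.5085, -0.0553, 0.0941]
ee_rot: [-0.0, 0.435, 0.9, 0.0]
ft_force: [-0.0, 0.4, 0.0]
width: 0.127
grip_force: 30.0
tool d [-0.1606 -0.024  -0.0011] turn -0.678 th 128.4 t 20.60 w 0.127 j7 0.52
```

View pics/w5.png

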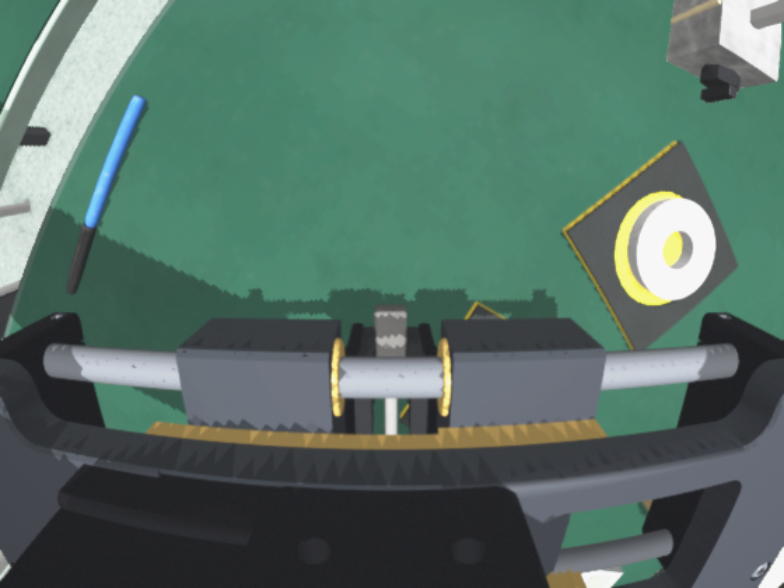

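The wrist view shows the stylus held straight: block at (390,330), rod running below it at col 390. The ring sits in its foam.

Converted, -0.16 m is -0.2667, -0.024 m is -0.04, -0.68 rad is -0.34.

```bash

echo '{"jaw": [0, 0, 0, 0, 0], "tx": [-0.2667, -0.2667, -0.2667, -0.2667, -0.2667], "ty": [-0.04, -0.04, -0.04, -0.04, -0.04], "tz": [0, 0, 0, 0, 0], "spin": [-0.34, -0.34, -0.34, -0.34, -0.34]}' | python3 steer.py >/dev/null
echo '{"jaw": [0, 0], "tx": [0, 0], "ty": [0, 0], "tz": [0, 0], "spin": [0, 0]}' | python3 steer.py
python3 go.py 589.5 -196 22.6 167.3
```

```text
time: 21.35
ee_pos: [0.5886, -0.1935, 0.0944]
ee_rot: [-0.0, 0.112, 0.994, 0.0]
ft_force: [0.4, 0.7, -1.0]
width: 0.126
grip_force: 30.0
tool d [-0.0014 -0.0022  0.0718] turn -0.004 th 167.1 t 21.35 w 0.126 j7 1.33
```

Converted, 0.071 m is 0.1183, 0.067 m is 0.1117.

```bash

echo '{"jaw": [0, 0, 0, 0, 0], "tx": [-0.0017, -0.0017, -0.0017, -0.0017, -0.0017], "ty": [-0.0033, -0.0033, -0.0033, -0.0033, -0.0033], "tz": [0.0667, 0.1, 0.1117, 0.1183, 0.1183], "spin": [0, 0, 0, 0, 0]}' | python3 steer.py >/dev/null
echo '{"jaw": [0, 0, 0], "tx": [0, 0, 0], "ty": [0, 0, 0], "tz": [0, 0, 0], "spin": [0, 0, 0]}' | python3 steer.py
python3 go.py 589.5 -196 21 167.3
```

```text
time: 22.15
ee_pos: [0.5897, -0.1965, 0.0243]
ee_rot: [0.001, 0.111, 0.994, -0.0]
ft_force: [-0.2, -0.5, 0.5]
width: 0.133
grip_force: 30.0
tool d [0.0003 0.0005 0.0033] turn -0.001 th 167.2 t 22.15 w 0.133 j7 1.29
```

Converted, 0.003 m is 0.005.

```bash

echo '{"jaw": [0, 0, 0, 0.5, 0.5], "tx": [0, 0, 0, 0, 0], "ty": [0, 0, 0, 0, 0], "tz": [0.005, 0.005, 0.005, 0.005, 0.005], "spin": [0, 0, 0, 0, 0]}' | python3 steer.py
echo '{"jaw": [0.5, 0.5, 0.5, 0.5, 0.5], "tx": [0, 0, 0, 0, 0], "ty": [0, 0, 0, 0, 0], "tz": [0, 0, -0.05, -0.1333, -0.2167], "spin": [0, 0, 0, 0, 0]}' | python3 steer.py
python3 go.py 440 -200 200 90
```

```text
time: 22.65
ee_pos: [0.5891, -0.1964, 0.0204]
ee_rot: [-0.0, 0.111, 0.994, 0.0]
ft_force: [-0.1, -0.3, 0.1]
width: 0.234
grip_force: 0.0
time: 23.15
ee_pos: [0.5886, -0.1961, 0.1516]
ee_rot: [-0.001, 0.111, 0.994, 0.0]
ft_force: [1.7, -0.8, 0.2]
width: 0.497
grip_force: 0.0
tool d [ 0.1442 -0.0366 -0.0482] turn 1.348 th 167.3 t 23.15 w 0.497 j7 1.36
```

Converted, -0.15 m is -0.25, 0.11 m is 0.1833, 0.7 rad is 0.35.

```bash

echo '{"jaw": [0.5, 0.5, 0.5, 0.5, 0.5], "tx": [0.1833, 0.1833, 0.1833, 0.1833, 0.1833], "ty": [-0.25, -0.25, -0.25, -0.25, -0.25], "tz": [-0.0833, -0.0833, -0.0833, -0.0833, -0.0833], "spin": [0.35, 0.35, 0.35, 0.35, 0.35]}' | python3 steer.py
python3 - <<'E'
from rig import env; import cv2,numpy as np
k=lambda a,w,h:cv2.resize(a,(w,h),interpolation=cv2.INTER_CUBIC)
a=env.camera("top")[:,:,::-1]; cv2.imwrite("pics/top1.png",a)
b=env.camera("scene")[:,:,::-1]; cv2.imwrite("pics/scene1.png",b)
A=k(a[140:290,170:450],784,420); B=k(b[100:310,180:340],457,600)
cv2.imwrite("pics/f1.png",A);cv2.imwrite("pics/f2.png",B)
E
```

```text
time: 23.65
ee_pos: [0.4446, -0.3241, 0.2021]
ee_rot: [0.001, 0.452, 0.892, -0.002]
ft_force: [-0.1, 0.2, 0.4]
width: 0.506
grip_force: 0.0
```

View pics/f1.png

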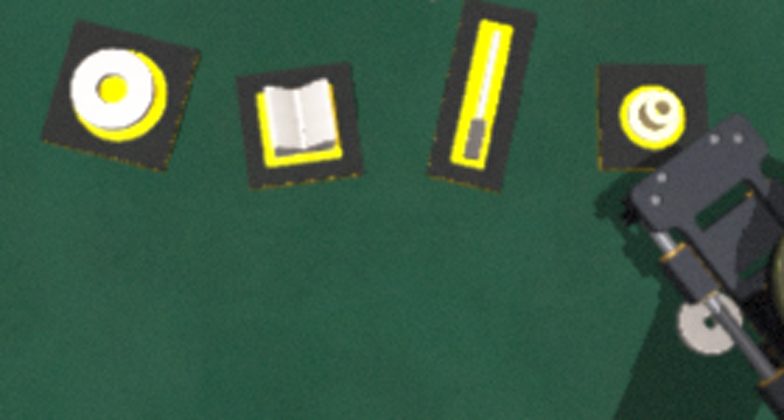

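View pics/f2.png

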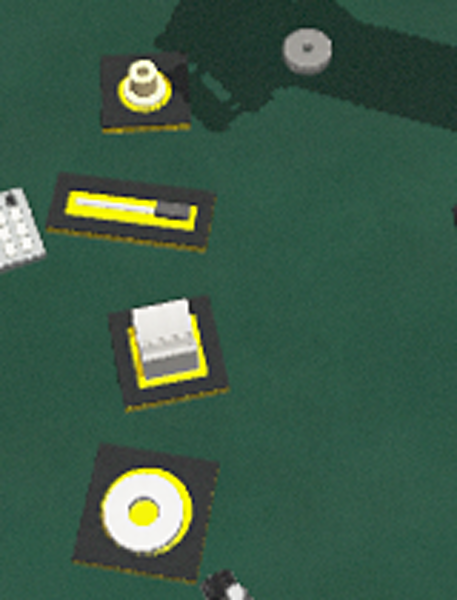

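All four parts look seated in both views. The ring looks off-centre by parallax (f1 (112,89), f2 (146,511)), so I measure centres, including the disc and the height by triangulation.

```bash
python3 - <<'E'
from rig import env; from h import *
p=env.camera_params("top"); q=env.camera_params("scene")
A=lambda *a:np.array(a)/2.8+[170,140]-.3
B=lambda *a:np.array(a)/2.857+[180,100]-.3
im=cv2.imread("pics/top1.png"); im2=cv2.imread("pics/scene1.png")
for n,c,i in(("top",p,im),("scene",q,im2)):
    m=cv2.inRange(i,(150,150,150),(255,255,255)); cs,_=cv2.findContours(m,cv2.RETR_EXTERNAL,cv2.CHAIN_APPROX_NONE)
    for k in cs:
        if cv2.contourArea(k)<150: continue
        w=ray(c,k[:,0,:],.018)*1000
        (x,y),(a,b),t=cv2.minAreaRect(w.astype(np.float32))
        if abs(y-69)<20 and abs(x-621)<25: print(n,"ring",round(x,1),round(y,1),round(a,1),round(b,1))
print("V top corners", (ray(p,A((265,88),(329,81),(339,148),(276,153)),.046)*1000).round(1).tolist())
print("bush bore",ray(p,A((660,106)),.036)*1000,ray(q,B((145,70)),.036)*1000)
print("disc",ray(p,A((710,321)),.011)*1000,ray(q,B((308,48)),.011)*1000)
print("styl ends",ray(p,A((475,160)),.016)*1000,ray(p,A((497,31)),.009)*1000)
E
```

```text
top ring 623.3 72.1 57.7 60.5
scene ring 621.8 73.6 59.0 56.9
V top corners [[617.8, -43.0], [623.3, -89.1], [574.0, -96.5], [570.1, -51.5]]
bush bore [[ 608.79688123 -329.55995054]] [[ 604.00776129 -329.59683416]]
disc [[ 455.2656878  -366.19017074]] [[ 452.93730233 -363.40770165]]
styl ends [[ 571.81121275 -197.19669699]] [[ 672.421126   -216.03445953]]
```

The manual's scale: shifts go in shares of 0.6 m and turns go in shares of 2 rad. Converting my numbers, 0.2 m is 0.3333, 0.6 rad is 0.3.

```bash

python3 go.py 615 -20 170 90
echo '{"jaw": [0.5, 0.5, 0.5, 0.5, 0.5], "tx": [0, 0, 0, 0, 0], "ty": [0.3333, 0.3333, 0.3333, 0.3333, 0.3333], "tz": [0, 0, 0, 0, 0], "spin": [0.3, 0.3, 0.3, 0.3, 0.3]}' | python3 steer.py >/dev/null
python3 go.py 615 -20 170 90
```

```text
tool d [0.1392 0.3132 0.0308] turn 0.644 th 126.9 t 23.75 w 0.498 j7 1.07
tool d [0.1697 0.0122 0.0305] turn 0.054 th 93.1 t 24.25 w 0.503 j7 0.12
```

Converted, 0.17 m is 0.2833, 0.012 m is 0.02, 0.05 rad is 0.025.

```bash

echo '{"jaw": [0.5, 0.5, 0.5, 0.5, 0.5], "tx": [0.2833, 0.2833, 0.2833, 0.2833, 0.2833], "ty": [0.02, 0.02, 0.02, 0.02, 0.02], "tz": [0, 0, 0, 0, 0], "spin": [0.025, 0.025, 0.025, 0.025, 0.025]}' | python3 steer.py >/dev/null
echo '{"jaw": [0.5, 0.5], "tx": [0, 0], "ty": [0, 0], "tz": [0, 0], "spin": [0, 0]}' | python3 steer.py
python3 - <<'E'
from rig import env; import cv2
p=env.camera_params("wrist");print(p["position"])
cv2.imwrite("pics/w6.png",cv2.resize(env.camera("wrist")[:,:,::-1],(784,588)))
E
```

```text
time: 24.95
ee_pos: [0.6122, -0.0284, 0.2002]
ee_rot: [-0.0, 0.708, 0.706, -0.0]
ft_force: [0.4, 0.4, -0.2]
width: 0.5
grip_force: 0.0
[0.61159032 0.03774625 0.35467409]
```

View pics/w6.png

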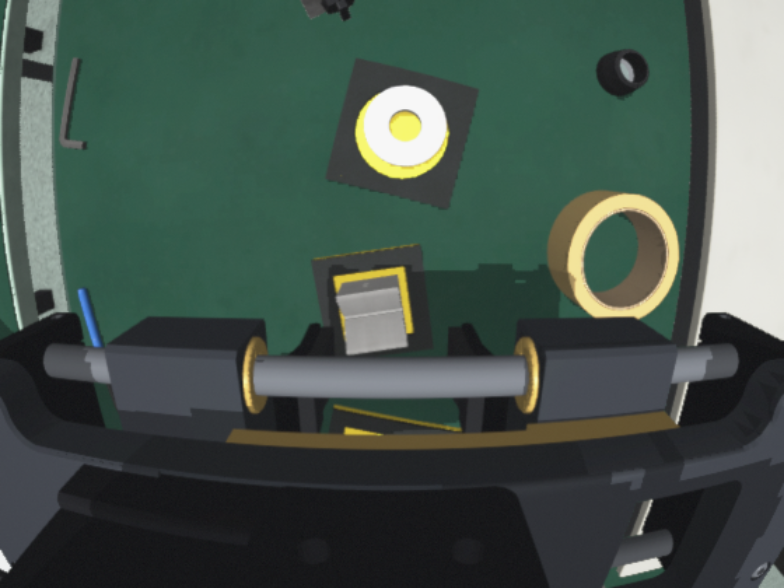

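Ring centred at (405,126), cut-out spanning (355–448, 85–178), yellow showing below and left; V-block top corners at (337,294), (398,288), (408,347), (347,354). I convert these.

```bash
python3 - <<'E'
from rig import env; from h import *
p=env.camera_params("wrist"); g=lambda z,*a:fray(p,np.array(a)/1.4,z)
im=cv2.resize(env.camera("wrist")[:,:,::-1],(784,588))[60:215,320:490]
y=cv2.inRange(cv2.cvtColor(im,cv2.COLOR_BGR2HSV),(22,150,120),(36,255,255)); w=cv2.inRange(im,(150,150,150),(255,255,255))
def fit(m,z):
    c=max(cv2.findContours(m,0,1)[0],key=cv2.contourArea); h=cv2.convexHull(c)[:,0]+[320,60]
    P=g(z,*h); (x,yy),r=cv2.minEnclosingCircle(P.astype(np.float32)); print(z,round(x,1),round(yy,1),round(r,1))
fit(w,.02); fit(w,.024); fit(y,.006); fit(y|w,.010)
v=g(.046,(337,294),(398,288),(408,347),(347,354)); print(v.tolist(),v.mean(0))
sq=g(.008,(334,277),(404,267),(413,330)); print(sq.tolist())
E
```

```text
0.02 621.5 72.0 30.5
0.024 621.3 71.7 30.2
0.006 642.3 55.3 18.5
0.01 620.3 69.0 35.3
[[573.2, -47.7], [616.3, -43.4], [623.7, -87.9], [578.9, -93.5]] [598.025 -68.125]
[[566.5, -44.3], [621.5, -36.4], [629.1, -88.5]]
```

The ring is 3.2 mm off the centre of its cut-out (limit 10 mm, clearance 5 mm), so it lies flat. The V-block is about 2 mm off. Handing in.

```bash
python3 -c "
from rig import env
print(env.close_job())"
```

```text
the job is handed in; nothing more can be done
None
```

I placed all four parts in their cut-outs, left the steel disc alone and handed the job in after about 25 s of robot time; the judge returned no result, but my last camera measurements put everything within tolerance.

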